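Scoop a heaped measure of mill rods and strike it off level

TASK

Moving the rods with the scoop alone and never with the fingers, push the little scoop along the wooden bin, under the whole heap of three grinding rods, and lift it level with all three aboard, the third heaped on top. Then carry it upright sideways out of the bin, through the gap between the side wall and the strike bar, so that the bar knocks the top rod back into the bin. Stand the scoop with its level measure of two rods upright on the table beside the bin, on the strike bar's side, and let go.

Things in the scene. Friction and masses are not known exactly. Their poses are not given: they have to be found in the camera images.
- bin: Narrow open wooden bin, fixed. Origin on the table; x along it to its far end, y to its left, z up. Inside x -115 to 95, y -36 to 36 mm, floor 4 mm up. Walls 6 mm thick, tops 24 mm up. Strike bar over the left wall, held at the far end by a 12 mm post (x 100 to 112, y 33 to 45). Start: three rods heaped at the far end, scoop behind them in line with the bin.
- strike_bar (a point): Middle of the bar's underside, 72 mm above the table, at x 70, y 39 mm of the bin. Aluminium bar along the bin's x from its free end at x 40 to the post at x 100; 6 mm thick in y, 22 mm tall. Carry the scoop through with its underside about 34 (28 to 40) mm above the table: it clears the wall, two rods pass below the bar, the third is caught.
- scoop: Loose aluminium scoop, 160 g. Origin under the middle of its floor, x to its open front, z up. Floor 2 mm, thin lip at x 34; back wall x -40 to -36, 30 high; side walls 22 high, 66 mm wide outside (70 at the front). Takes two rods side by side (tops at z 30); one on top has its axis at z 40. Lip meets the bin's end at x 61 mm of the bin; lift, then back off 8 mm to clear the post.
- scoop_handle (a point): Grip point on the scoop's upright wooden handle, at x -57, y 0, z 62 mm of the scoop. The handle is a plate behind the back wall, 14 mm thick (scoop y), 34 mm long (scoop x), its top 81 mm above the scoop's underside; grip it from above across the 14 mm.
- rod_left: White ceramic grinding rod with round ends, 28 mm thick, 64 mm long, 70 g. Origin at its centre, x along the rod. At the start the left one of two lying side by side along the bin against its far end. The three rods are alike; any two may end in the scoop.
- rod_right: Like rod_left; at the start the right one of the two lower rods.
- rod_top: Like rod_left; at the start it lies in the groove on top of the other two.
Things that resemble listed ones, but are neither listed nor needed, are in the scene too. Leave any green look-alike of the scoop alone.

How it is judged (in metres and radians):
On the way, in this order (a step that is already met when the one before it is completed fails the run):
1. the scoop is lifted off the bin floor with all three rods aboard, one heaped above the others (x of rod_left in the frame of scoop between -0.03 and 0.03 m and y of rod_left in the frame of scoop between -0.028 and 0.028 m and z of rod_left in the frame of scoop between 0.008 and 0.055 m and x of rod_right in the frame of scoop between -0.03 and 0.03 m and y of rod_right in the frame of scoop between -0.028 and 0.028 m and z of rod_right in the frame of scoop between 0.008 and 0.055 m and x of rod_top in the frame of scoop between -0.03 and 0.03 m and y of rod_top in the frame of scoop between -0.028 and 0.028 m and z of rod_top in the frame of scoop between 0.008 and 0.055 m and z of any of rod_left, rod_right, rod_top in the frame of scoop above 0.03 m and z of scoop in the frame of bin above 0.018 m and y of scoop in the frame of bin between -0.03 and 0.03 m), for 0.2 s.
2. the raised scoop passes under the strike bar (y of scoop in the frame of strike_bar between -0.015 and 0.015 m and z of scoop in the frame of strike_bar between -0.05 and -0.028 m and x of scoop in the frame of strike_bar between -0.06 and 0.03 m).
At the end, for the whole second after the job is handed in: Two rods lie on the scoop's floor and the third on the bin's floor; the scoop stands upright (within 7 degrees) and still on the table on the strike bar's side, its origin 70 to 250 mm from the bin's middle line and -150 to +200 mm along it (((x of rod_left in the frame of bin between -0.116 and 0.096 m and y of rod_left in the frame of bin between -0.037 and 0.037 m and z of rod_left in the frame of bin between 0 and 0.03 m and x of rod_right in the frame of scoop between -0.03 and 0.03 m and y of rod_right in the frame of scoop between -0.028 and 0.028 m and z of rod_right in the frame of scoop between 0.008 and 0.022 m and x of rod_top in the frame of scoop between -0.03 and 0.03 m and y of rod_top in the frame of scoop between -0.028 and 0.028 m and z of rod_top in the frame of scoop between 0.008 and 0.022 m) or (x of rod_right in the frame of bin between -0.116 and 0.096 m and y of rod_right in the frame of bin between -0.037 and 0.037 m and z of rod_right in the frame of bin between 0 and 0.03 m and x of rod_left in the frame of scoop between -0.03 and 0.03 m and y of rod_left in the frame of scoop between -0.028 and 0.028 m and z of rod_left in the frame of scoop between 0.008 and 0.022 m and x of rod_top in the frame of scoop between -0.03 and 0.03 m and y of rod_top in the frame of scoop between -0.028 and 0.028 m and z of rod_top in the frame of scoop between 0.008 and 0.022 m) or (x of rod_top in the frame of bin between -0.116 and 0.096 m and y of rod_top in the frame of bin between -0.037 and 0.037 m and z of rod_top in the frame of bin between 0 and 0.03 m and x of rod_left in the frame of scoop between -0.03 and 0.03 m and y of rod_left in the frame of scoop between -0.028 and 0.028 m and z of rod_left in the frame of scoop between 0.008 and 0.022 m and x of rod_right in the frame of scoop between -0.03 and 0.03 m and y of rod_right in the frame of scoop between -0.028 and 0.028 m and z of rod_right in the frame of scoop between 0.008 and 0.022 m)) and height (world z) of scoop below 0.006 m and angle between scoop's own z axis and vertical below 0.12 rad and linear speed of scoop below 0.02 m/s and y of scoop in the frame of bin between 0.07 and 0.25 m and x of scoop in the frame of bin between -0.15 and 0.2 m); the robot touches nothing.
It fails at once if the scoop is tipped by more than 25 degrees (angle between scoop's own z axis and vertical above 0.44 rad).
It fails at once if the gripper pushes a rod (contact force between the fingers and rod_left above 1 N or contact force between the fingers and rod_right above 1 N or contact force between the fingers and rod_top above 1 N).
It also fails if it takes over 42 s, if anything falls off the work surface, if the arm or the gripper's body presses on something with over 40 N, if the wrist force passes 120 N, or if a joint passes its speed limit or range.

ROBOT

A 6-joint arm with a two-finger parallel gripper is mounted at the origin on a cart in front of the work surface, level with it; the furniture and walls round the work are solid. World frame = base frame: x ahead of the robot, y to its left, z up, the work surface at z = 0. Lengths are in mm, angles in rad, forces in N, time in s.
With the tool pointing down it reaches from about 425 to 950 mm from the base axis. Payload 14.7 kg.
Tool frame: the origin (TCP) lies midway between the tips of the shut fingers; the grasp point (between the pads) lies 19 mm behind it; z points along the fingers, x is the direction in which the jaws open and shut, and the axes are right-handed (so a half turn about z gives the same grasp; the last joint's range is limited). The gripper opens to 85 mm and grips with 20 to 120 N. Pads are 22 mm wide; open, the fingers measure 114 mm over their backs; the gripper's body (76 mm by 85 mm) begins 54 mm behind the grasp point. The pads swing forward as they close: fully open they stand 13 mm farther back than shut.
Start: joints at [-1.19, 0.48, 1.596, -0, 1.065, -0.047], TCP at [269.68, -591.409, 231.297] pointing down, gripper open.
Joint ranges: [-2.75, 2.75], [-0.82, 2.05], [0.23, 2.67], [-1.56, 4.7], [0.09, 2.69], [-2.92, 2.92]. Speed limits (rad/s): [1.89, 1.89, 2.39, 3.01, 3.01, 3.01].

INTERFACE

Orientations are given as [roll, pitch, yaw] about the fixed x, y, z axes, in that order (R = Rz(yaw) Ry(pitch) Rx(roll)).
In Python, from workcell import manip, eyes, sign_off gives the robot as it stands. The module is installed in compiled form; this text tells all that it offers.
- The arm moves only by the tool drive_tool, never from a script. Its argument "deltas" is a list of rows, each a list of 6 numbers: the shift along the tool's x, y, z in m, then the turn, a rotation vector about the tool's x, y, z in rad. In form: [[tx, ty, tz, rx, ry, rz], ...]. A call has 1 to 12 rows; each row shifts and turns the commanded pose from where the row before left it, along the tool's axes as they then stand; what a row does not reach is not made up. A row lasts 1/10 s, in which the tool goes at most 50 mm and 8.59 degrees, less where a joint would pass 70% of its speed; a pose out of reach is approached as far as the arm can. A call is refused whole if a number of a shift passes 0.05 or a number of a turn 0.15, either way. A call with a gripper value outside its range is refused whole. "jaw" is the finger opening in m, from 0 to 0.0854, set as the call begins (left out, the last holds). The fingers move at their own pace and stop on an object; "squeeze" is the grip in N (left out, the last holds). Time passes only in rows, so rows that do not move let the fingers close. It gives the time, the measured TCP pose, the force and the opening at its end, in the units of the state.
- manip.observe(): the state, without advancing time (a new reading comes with each control period).
- eyes.snapshot(name): name is "side" or "top"; returns a dict with "pixels" (480x640x3 uint8, red, green, blue), "range_z" (480x640 float32, mm along the optical axis (not along the pixel's ray), 0 where there is no reading), "camera_matrix" (3x3 intrinsics, pixels), "R" (3x3) and "t" (3): a world point X has camera coordinates R X + t. Camera axes: x right, y down, z forward; pixel columns grow to the right and rows downward; lengths in mm; the calibration is good to about 2 mm. A picture is of the moment at which its call begins.
- sign_off(): hands the job in, once; it reports no verdict.
The state is a dict: "t": time; "joints": joint angles; "joint_vel": joint speeds; "effort": joint torques, N m; "tool_pos": TCP position; "ee_rot": TCP orientation; "contact_force": force on the tool from outside, world axes, zero at the start; "torque": the same for the moment, N m; "finger_gap": opening from 0.0 (shut) to 1.0 (fully open).
Only numpy, scipy, OpenCV 4.12 (cv2) and the standard library are available. Lean on these libraries where they do the work, as an engineer would, in place of code of your own. Each camera call takes 0.05 s, during which the arm holds its last target.

## Working session

There is one attempt and no reset: what is moved stays moved. The work goes in short steps, Python scripts to look and compute and a tool call to move; the robot and the scene stay as the last step left them, time stands still between calls to the robot, and variables do not carry over. Pictures are saved under pics/ and viewed, and the job is handed in when it is done.

Besides the shell and the picture viewer there is one more tool, called after "Emit:" in YAML: its name, and indented under it one key for each argument. drive_tool: Moves the arm, as the interface text tells. Its arguments: {"type":"object","properties":{"deltas":{"type":"array","items":{"type":"array","items":{"type":"number"}}},"jaw":{"type":"number"},"squeeze":{"type":"number"}},"required":["deltas"]}

```bash
mkdir -p pics; cat > h.py <<'E'
import numpy as np, cv2
from workcell import manip, eyes, sign_off
def snap(n,f):
    s=eyes.snapshot(n); cv2.imwrite(f'pics/{f}.png',s['pixels'][:,:,::-1]); np.savez(f'pics/{f}.npz',**s); return s
def cloud(s):
    K=s['camera_matrix'];z=s['range_z'].astype(float);v,u=np.mgrid[:480,:640]
    c=np.stack([(u-K[0,2])/K[0,0]*z,(v-K[1,2])/K[1,1]*z,z],-1)
    return (c-s['t'])@s['R']
E
python3 - <<'E'
from h import *
for n in('top','side'):
    s=snap(n,n+'0'); print(n,s['camera_matrix'],s['R'],s['t'], -s['R'].T@s['t'])
print(manip.observe())
E
```

```text
top [[518.75434874   0.         319.23067693]
 [  0.         518.75434874 236.20320143]
 [  0.           0.           1.        ]] [[ 0.00143911 -0.99999786 -0.00148406]
 [-0.99813323 -0.00134581 -0.06105932]
 [ 0.06105719  0.00156916 -0.99813304]] [ 41.27753578 514.11853861 908.51752198] [457.62786523  40.54374476 938.27433951]
side [[567.41557423   0.         313.18110421]
 [  0.         567.41557423 240.53375835]
 [  0.           0.           1.        ]] [[ 9.99963569e-01  8.53487661e-03 -1.30408923e-04]
 [ 4.41836281e-03 -5.30615358e-01 -8.47601215e-01]
 [-7.30336876e-03  8.47569760e-01 -5.30633737e-01]] [-524.08761073  103.49047241  843.4417678 ] [ 529.77122538 -655.48907946  535.20896174]
{'t': 0.1, 'joints': array([-1.18959982e+00,  4.80772480e-01,  1.59681919e+00, -7.26004036e-06,
        1.06505931e+00, -4.66164226e-02]), 'joint_vel': array([-0.00276785, -0.00054732, -0.00049667,  0.00055736,  0.00019187,
       -0.00050362]), 'effort': array([ 8.41180845e-04, -9.52257872e+01, -4.31039250e+01, -9.75813145e-05,
        5.22229806e-03, -6.92300873e-06]), 'tool_pos': array([ 269.54632188, -591.08107477,  230.73127051]), 'ee_rot': array([-3.14154968e+00,  1.05747306e-03, -1.14297986e+00]), 'contact_force': array([ 0.47801925, -0.53456411, -0.40796116]), 'torque': array([ 0.0375334 ,  0.00546979, -0.0071614 ]), 'finger_gap': 1.000100519944555}
```

View pics/top0.png

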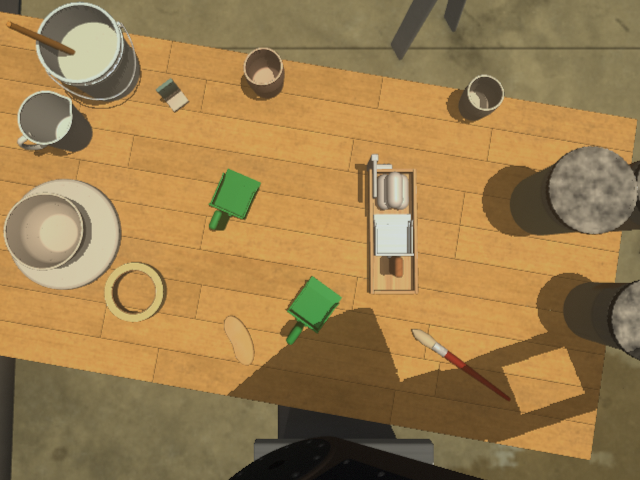

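View pics/side0.png

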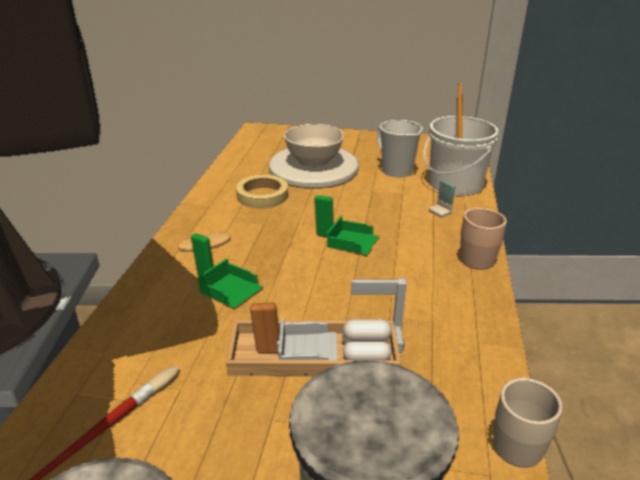

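The top view shows the bin upright in the image, from about (393,170) to (393,293). The bar and post are at (375,165–195), the rods at (393,190), the scoop at (393,235) and the handle at (397,266). The far end points along world +x and the bar is on +y. Next I'll measure.

```bash
python3 - <<'E'
from h import *
for n in('top','side'):
    s=dict(np.load(f'pics/{n}0.npz'));P=cloud(s);px=s['pixels'];hsv=cv2.cvtColor(px,cv2.COLOR_RGB2HSV)
    x,y,z=P[...,0],P[...,1],P[...,2]
    print(n,'table z',np.median(z[(abs(x-500)<40)&(abs(y-0)<10)]))
    roi=(x>380)&(x<680)&(y>-180)&(y<-40)&(s['range_z']>0)
    m=roi&(z>18)&(z<29); # wall tops & others
    q=P[m][:,:2].astype(np.float32)
    print(cv2.minAreaRect(q),len(q))
    h=roi&(z>72)&(z<90)
    h1=h&(x<540); q=P[h1]; print('handle',len(q),q.mean(0),cv2.minAreaRect(q[:,:2].astype(np.float32)))
    b=roi&(z>85)&(x>540); q=P[b]; print('bar',len(q),q.mean(0) if len(q) else 0,cv2.minAreaRect(q[:,:2].astype(np.float32)) if len(q) else 0, q[:,2].max() if len(q) else 0)
    r=roi&(z>45)&(z<70)&(x>540); q=P[r]; print('rods',len(q),q.mean(0),cv2.minAreaRect(q[:,:2].astype(np.float32)))
s=dict(np.load('pics/top0.npz'));P=cloud(s)
c=s['pixels'][140:310,340:450]; cv2.imwrite('pics/c.png',cv2.resize(c[:,:,::-1],None,fx=3.5,fy=3.5,interpolation=cv2.INTER_NEAREST)[:600])
z=P[...,2]
for v in range(150,300,6): print(v,*[int(a) for a in z[v,364:424:2]])
E
```

```text
top table z 1.065771542949623
((528.680419921875, -87.58056640625), (230.14968872070312, 87.46363830566406), 0.3747645914554596) 1629
handle 177 [459.36246626 -87.88376007  82.72857756] ((459.4011535644531, -88.38909149169922), (33.07868957519531, 12.91337776184082), 0.27684444189071655)
bar 207 [613.64566051 -48.72448407  94.07027356] ((609.6656494140625, -48.44255828857422), (11.631034851074219, 71.42989349365234), 89.0281982421875) 98.14167545262899
rods 535 [593.74799128 -86.10393778  53.63954999] ((608.7886962890625, -80.32252502441406), (94.2598876953125, 43.034427642822266), 26.738428115844727)
side table z -0.09004667490245707
((530.7420043945312, -87.43251037597656), (233.13174438476562, 87.42410278320312), 0.5619347095489502) 2864
handle 315 [461.88356245 -91.73273607  79.77832563] ((461.3907775878906, -89.67145538330078), (34.1387825012207, 15.29113483428955), 0.44330543279647827)
bar 412 [613.4380878  -50.41580373  90.81780697] ((611.5234375, -47.3929443359375), (15.47335147857666, 71.67853546142578), 89.02461242675781) 95.29333308491304
rods 854 [602.08252974 -86.5605912
[... 1354 characters left out ...]
 9 10 10 6 3 8 8 4 9 20 27 23 24 1 1 -1
246 1 1 1 27 24 10 30 7 938 11 6 7 8 8 7 7 6 9 10 7 8 7 5 17 25 21 22 1 -1 3
252 0 1 7 24 25 11 27 6 8 10 3 5 7 7 6 7 11 6 7 9 9 6 5 18 29 21 23 0 0 0
258 1 0 1 25 22 4 2 3 3 4 6 6 25 25 46 68 83 83 83 5 4 4 2 5 10 22 22 0 0 0
264 5 0 4 25 24 4 5 5 5 7 5 5 6 26 53 78 83 84 83 80 5 4 4 3 4 21 24 0 -1 0
270 1 1 0 23 25 4 5 4 2 1 5 1 6 27 50 74 83 84 84 82 3 5 5 5 4 21 26 0 938 2
276 3 -1 3 23 23 4 4 6 5 3 938 5 7 5 5 5 80 82 82 79 3 5 6 5 5 19 25 0 1 1
282 1 -2 1 20 23 7 5 7 2 3 8 4 4 2 3 938 5 3 1 6 5 2 4 5 4 19 25 0 0 -1
288 0 0 1 23 25 4 6 3 4 3 5 5 5 4 3 4 7 5 6 3 3 5 7 3 6 20 24 1 4 1
294 1 0 0 1 2 -1 0 4 1 3 0 1 0 0 2 -1 0 0 1 1 4 0 1 1 0 0 1 2 3 0
```

View pics/c.png

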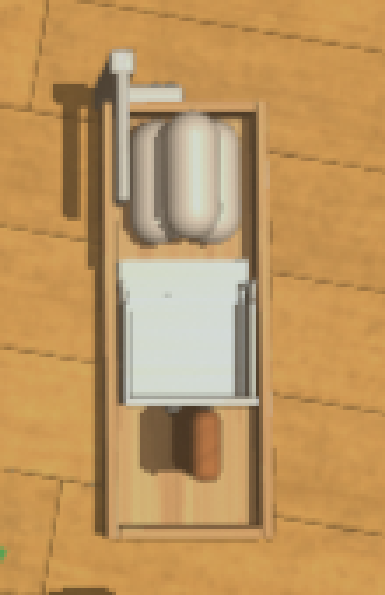

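```bash
python3 - <<'E'
from h import *
def ray(s,uv,z):
    K=s['camera_matrix'];d=np.linalg.inv(K)@np.array([*uv,1.]);d=s['R'].T@d;C=-s['R'].T@s['t'];return C+d*(z-C[2])/d[2]
for n in('top','side'):
    s=dict(np.load(f'pics/{n}0.npz'));P=cloud(s);x,y,z=P[...,0],P[...,1],P[...,2]
    roi=(x>400)&(x<660)&(y>-150)&(y<-30)&(s['range_z']>0)
    # wall tops: robust mid lines
    for nm,c in(('L',-48),('R',-126.5)):
        m=roi&(z>20)&(z<28)&(abs(y-c)<7)&(x<(540))&(x>420)
        q=P[m];p=np.polyfit(q[:,0]-535,q[:,1],1);print(n,nm,len(q),'y at x=535',p[1],'slope',p[0],'std',np.std(q[:,1]-np.polyval(p,q[:,0]-535)))
    for nm,c in(('near',418),('far',633)):
        m=roi&(z>18)&(z<29)&(abs(x-c)<8)&(y<-65)&(y>-110);q=P[m];print(n,nm,len(q),q[:,0].mean() if len(q) else 0,np.percentile(q[:,0],[5,95]) if len(q) else 0)
    m=roi&(z>88)&(x<628)&(x>570);q=P[m];p=np.polyfit(q[:,0]-600,q[:,1],1);print(n,'bar',p,len(q))
    hsv=cv2.cvtColor(s['pixels'],cv2.COLOR_RGB2HSV)
    m=roi&(z>77)&(x<520);q=P[m];p=np.polyfit(q[:,0]-460,q[:,1],1);print(n,'handle top',q.mean(0),p)
    v,u=np.nonzero(m);print(ray(s,(u.mean(),v.mean()),85))
    # scoop walls/back wall
    m=roi&(z>30)&(z<38)&(x>470)&(x<500);q=P[m];print(n,'back',len(q),q.mean(0),np.percentile(q[:,1],[1,99]))
    m=roi&(z>45)&(z<70)&(x>540)&(abs(y+87)<30);q=P[m];print('toprod',np.percentile(q,[1,50,99],axis=0))
E
```

```text
top L 250 y at x=535 -49.714977173835 slope 0.0031033015186888255 std 1.908597176282035
top R 271 y at x=535 -126.25646330354225 slope 0.015039682724022879 std 2.5963281338660202
top near 75 415.7052768348651 [413.88402777 417.52924782]
top far 133 632.7985168829746 [628.2765803  639.44133576]
top bar [-3.02636168e-03 -4.87151326e+01] 133
top handle top [459.53337611 -88.25688303  83.29166252] [ 2.44518781e-02 -8.82454732e+01]
[459.52732406 -88.00389763  85.        ]
top back 82 [481.38232195 -87.27949188  34.47065567] [-121.17129199  -57.08020512]
toprod [[ 563.22890932 -100.98356341   45.45073807]
 [ 592.77396205  -87.36592768   54.12985619]
 [ 622.97375287  -75.06045848   58.90201631]]
side L 184 y at x=535 -48.854465626814445 slope 0.011731425669330553 std 2.326044187128004
side R 633 y at x=535 -124.22921933219841 slope 0.040672033484016865 std 3.329211347907451
side near 119 417.98272218302037 [414.97019948 420.46357509]
side far 156 633.8458088574241 [630.17443053 639.85155606]
side bar [ 1.95085809e-03 -5.01949379e+01] 218
side handle top [461.57201975 -90.9757402   81.60897131] [-1.30474569e-02 -9.09552293e+01]
[462.08657758 -95.20941551  85.        ]
side back 156 [481.2278144  -92.0169787   33.58363209] [-121.35316346  -56.55013575]
toprod [[ 565.01988372 -101.969697     45.13195424]
 [ 594.23876395  -94.30139301   52.74535361]
 [ 624.32179416  -79.81989067   57.193146  ]]
```

```bash
python3 - <<'E'
from h import *
s=cv2.imread('pics/side0.png')[260:390,210:430]; cv2.imwrite('pics/c2.png',cv2.resize(s,None,fx=3.6,fy=3.6,interpolation=cv2.INTER_CUBIC))
E
```

```text
(no output)
```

View pics/c2.png

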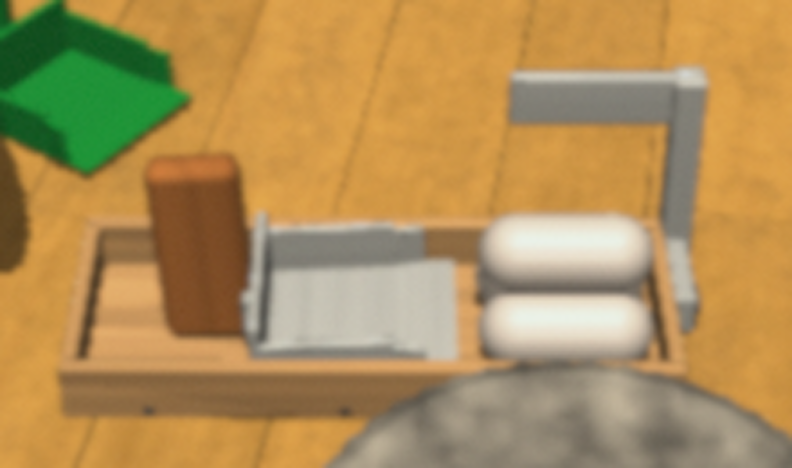

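```bash
python3 - <<'E'
from h import *
for n in('top','side'):
    P=cloud(dict(np.load(f'pics/{n}0.npz')));x,y,z=P[...,0],P[...,1],P[...,2]
    m=(y<-300)&(z>30)&(z<400)&(x>150)&(x<800); q=P[m]
    for lo in range(150,800,50):
        r=q[(q[:,0]>=lo)&(q[:,0]<lo+50)]
        if len(r)>20: print(n,lo,len(r),np.percentile(r[:,1],[2,98]).round(),np.percentile(r[:,2],98).round())
E
```

```text
top 300 509 [-424. -397.] 178.0
top 350 2162 [-424. -385.] 178.0
top 400 1457 [-433. -390.] 178.0
top 500 3049 [-469. -305.] 191.0
top 550 3659 [-425. -301.] 190.0
top 600 1707 [-443. -305.] 191.0
side 300 88 [-404. -396.] 177.0
side 350 1357 [-402. -385.] 177.0
side 400 431 [-403. -389.] 177.0
side 500 5116 [-407. -309.] 189.0
side 550 7414 [-409. -303.] 188.0
side 600 4377 [-407. -310.] 189.0
```

Emit:
drive_tool:
  deltas:
    - [0,0,0,0,0,0.143]
    - [0,0,0,0,0,0.143]
    - [0,0,0,0,0,0.142]
    - [0,0,0,0,0,0]
  jaw: 0.0854

```text
t: 0.5
tool_pos: [269.6, -591.2, 230.9]
ee_rot: [3.141, 0.001, -1.574]
contact_force: [0.5, -0.0, 0.6]
finger_gap: 0.997
```

Emit:
drive_tool:
  deltas:
    - [-0.03,-0.01,-0.01,0,0,0]
    - [-0.043,-0.016,-0.01,0,0,0]
    - [-0.043,-0.016,0,0,0,0]
    - [-0.043,-0.016,0,0,0,0]
    - [-0.043,-0.016,0,0,0,0]
    - [-0.043,-0.016,0,0,0,0]
    - [-0.043,-0.016,0,0,0,0]
    - [-0.043,-0.016,0,0,0,0]
    - [-0.043,-0.016,0,0,0,0]
    - [-0.043,-0.016,0,0,0,0]
    - [-0.043,-0.016,0,0,0,0]
    - [-0.043,-0.016,0,0,0,0]

```text
t: 1.7
tool_pos: [456.1, -86.6, 251.4]
ee_rot: [-3.141, -0.0, -1.566]
contact_force: [0.3, 0.2, 0.2]
finger_gap: 1.005
```

Emit:
drive_tool:
  deltas:
    - [0,0,0,0,0,0]
    - [0,0,0,0,0,0]

```text
t: 1.9
tool_pos: [455.9, -87.4, 251.2]
ee_rot: [3.141, -0.0, -1.564]
contact_force: [0.3, -0.8, 0.3]
finger_gap: 0.994
```

Emit:
drive_tool:
  deltas:
    - [0.0008,-0.0046,0.04,0,0,0]
    - [0,0,0.045,0,0,0]
    - [0,0,0.04,0,0,0]
    - [0,0,0.03,0,0,0]
    - [0,0,0.025,0,0,0]
    - [0,0,0.015,0,0,0]
    - [0,0,0.009,0,0,0]
    - [0,0,0,0,0,0]
    - [0,0,0,0,0,0]

```text
t: 2.8
tool_pos: [460.5, -89.9, 47.8]
ee_rot: [-3.141, -0.0, -1.571]
contact_force: [-0.1, 0.5, 0.1]
finger_gap: 1.0
```

```bash
python3 - <<'E'
from h import *
s=snap('side','side1');cv2.imwrite('pics/c3.png',cv2.resize(s['pixels'][200:400,180:450,::-1],None,fx=2.9,fy=2.9))
print(manip.observe()['ee_rot'])
E
```

```text
[-3.14062346e+00 -2.64723794e-04 -1.57093281e+00]
```

View pics/c3.png

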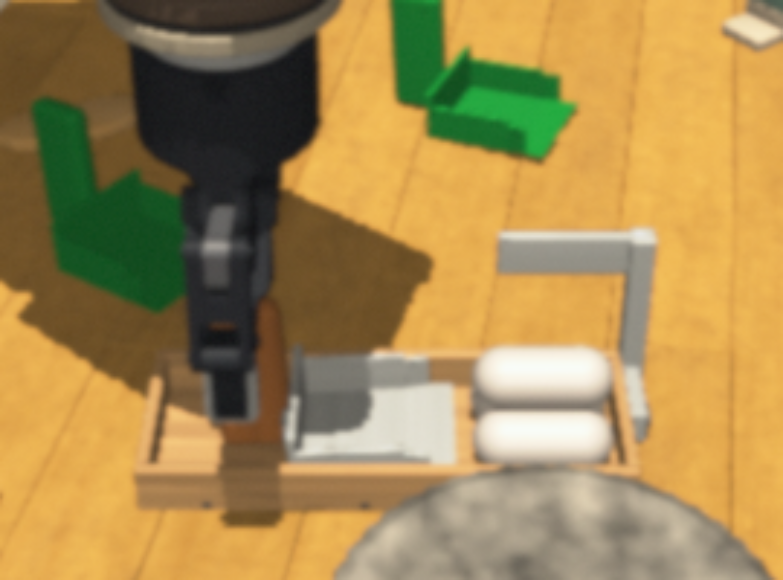

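```bash
python3 - <<'E'
from h import *
for i in range(4):
    eyes.snapshot('top'); print(manip.observe()['tool_pos'],manip.observe()['ee_rot'])
E
```

```text
[460.91701188 -89.64457225  48.13665245] [-3.14022013e+00 -3.73229228e-04 -1.57085630e+00]
[460.91899853 -89.54440372  48.14127054] [-3.14014978e+00 -3.94868677e-04 -1.57075859e+00]
[460.91766587 -89.44697396  48.07741719] [-3.14017370e+00 -3.86536008e-04 -1.57072531e+00]
[460.82852666 -89.37443104  47.97725421] [-3.14034389e+00 -3.20854527e-04 -1.57077807e+00]
```

Emit:
drive_tool:
  deltas:
    - [-0.0008,0,0,0,0,-0.004]
    - [0,0,0,0,0,0]
    - [0,0,0,0,0,0]

```text
t: 3.35
tool_pos: [460.4, -88.4, 47.4]
ee_rot: [-3.141, -0.0, -1.567]
contact_force: [0.8, 0.0, 0.2]
finger_gap: 0.999
```

Emit:
drive_tool:
  deltas:
    - [0,0,0,0,0,0]
    - [0,0,0,0,0,0]
    - [0,0,0,0,0,0]
    - [0,0,0,0,0,0]
    - [0,0,0,0,0,0]
    - [0,0,0,0,0,0]
    - [0,0,0,0,0,0]
    - [0,0,0,0,0,0]
    - [0,0,0,0,0,0]
  jaw: 0.005
  squeeze: 80

```text
t: 4.25
tool_pos: [460.4, -88.5, 47.4]
ee_rot: [-3.142, -0.0, -1.567]
contact_force: [-0.9, 0.3, 5.3]
finger_gap: 0.157
```

```bash
python3 - <<'E'
from h import *
print(manip.observe())
s=snap('top','top1');cv2.imwrite('pics/c4.png',cv2.resize(s['pixels'][140:310,300:480,::-1],None,fx=3.4,fy=3.4))
E
```

```text
{'t': 4.25, 'joints': array([-2.54505209e-01,  5.29269982e-01,  2.15676555e+00, -7.11841292e-06,
        4.55473245e-01,  1.31245773e+00]), 'joint_vel': array([ 2.62819548e-04,  5.72610974e-04, -9.31158885e-05,  1.06098127e-04,
        6.89485354e-04, -9.61258219e-04]), 'effort': array([ 3.50168219e-02, -7.36287689e+01, -1.91099685e+01,  7.24025024e-02,
       -3.90098998e-01,  3.44760704e-02]), 'tool_pos': array([460.40649488, -88.46579729,  47.38304243]), 'ee_rot': array([-3.14151237e+00, -2.44549830e-05, -1.56695654e+00]), 'contact_force': array([-0.89165358,  0.26704868,  5.30294767]), 'torque': array([ 0.02247912,  0.18320467, -0.0246291 ]), 'finger_gap': 0.15738592145895489}
```

View pics/c4.png

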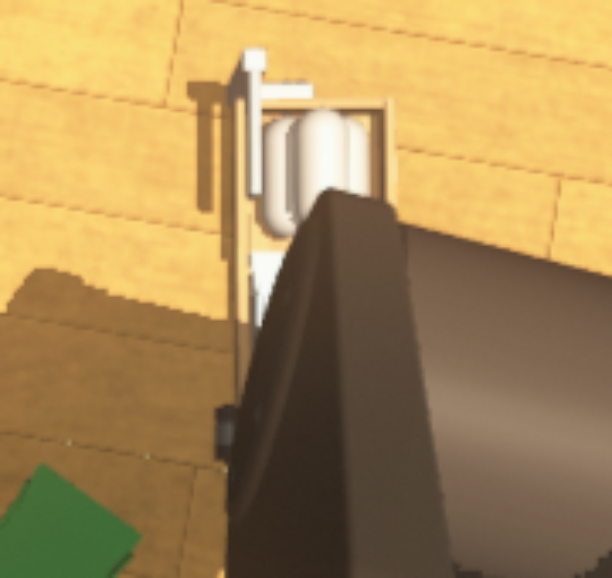

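Emit:
drive_tool:
  deltas:
    - [0,-0.004,0,0,0,0]
    - [0,-0.004,0,0,0,0]
    - [0,-0.004,0,0,0,0]
    - [0,0,0,0,0,0]

```text
t: 4.7
tool_pos: [471.6, -88.1, 47.4]
ee_rot: [3.14, 0.0, -1.567]
contact_force: [-5.6, 1.0, 11.2]
finger_gap: 0.15
```

Emit:
drive_tool:
  deltas:
    - [0,-0.004,0,0,0,0]
    - [0,-0.004,0,0,0,0]
    - [0,-0.004,0,0,0,0]
    - [0,-0.004,0,0,0,0]
    - [0,-0.004,0,0,0,0]
    - [0,0,0,0,0,0]

```text
t: 5.3
tool_pos: [490.9, -88.0, 47.5]
ee_rot: [3.139, 0.001, -1.567]
contact_force: [-9.6, 0.5, 20.2]
finger_gap: 0.153
```

```bash
python3 - <<'E'
from h import *
print(manip.observe())
s=snap('side','side2');cv2.imwrite('pics/c5.png',cv2.resize(s['pixels'][200:400,180:450,::-1],None,fx=2.9,fy=2.9))
E
```

```text
{'t': 5.3, 'joints': array([-2.38125153e-01,  5.54162805e-01,  2.08725732e+00, -2.28957078e-04,
        5.03035335e-01,  1.32901828e+00]), 'joint_vel': array([ 0.00053517, -0.0006705 ,  0.00645648,  0.00062599, -0.00621873,
        0.00057603]), 'effort': array([ 6.11443575e-01, -7.25862622e+01, -2.60378945e+01,  3.46879056e-01,
       -3.90036821e+00,  3.09633475e-02]), 'tool_pos': array([490.88669051, -88.01554889,  47.54487413]), 'ee_rot': array([ 3.13878681e+00,  5.78833271e-04, -1.56694350e+00]), 'contact_force': array([-9.62243474,  0.52781531, 20.17294666]), 'torque': array([-0.14567406,  1.80016942, -0.0387249 ]), 'finger_gap': 0.15289642019066968}
```

View pics/c5.png

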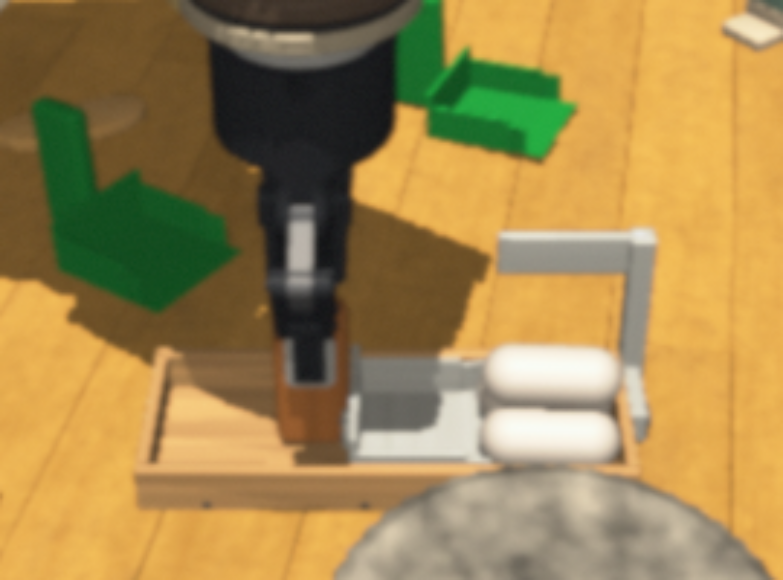

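Emit:
drive_tool:
  deltas:
    - [0,-0.004,-0.0003,0,0,0]
    - [0,-0.004,0,0,0,0]
    - [0,-0.004,0,0,0,0]
    - [0,-0.004,0,0,0,0]
    - [0,-0.003,0,0,0,0]
    - [0,0,0,0,0,0]

```text
t: 5.95
tool_pos: [509.9, -87.9, 47.6]
ee_rot: [3.139, 0.001, -1.567]
contact_force: [-8.5, 0.8, 14.9]
finger_gap: 0.156
```

```bash
python3 - <<'E'
from h import *
print(manip.observe()['torque'])
s=snap('side','side3');cv2.imwrite('pics/c6.png',cv2.resize(s['pixels'][200:400,180:450,::-1],None,fx=2.9,fy=2.9))
E
```

```text
[0.19513987 1.74159942 0.00257035]
```

View pics/c6.png

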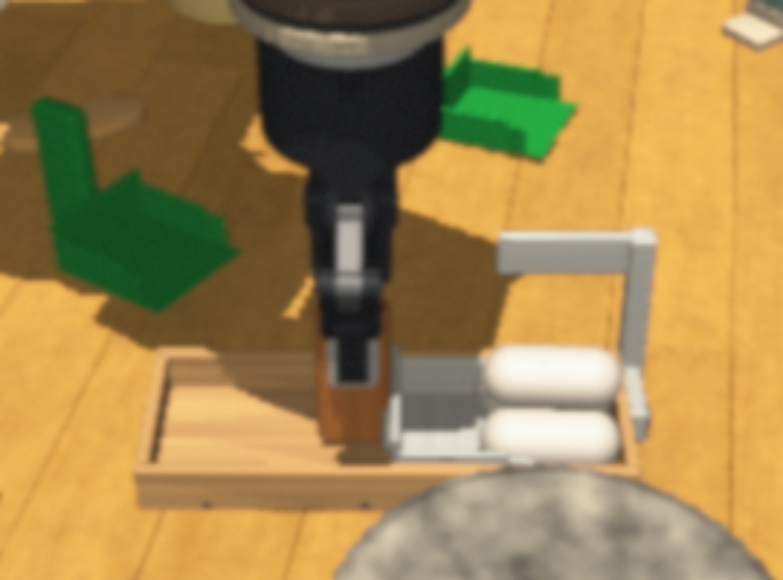

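Emit:
drive_tool:
  deltas:
    - [0,-0.004,0,0,0,0]
    - [0,-0.004,0,0,0,0]
    - [0,-0.004,0,0,0,0]
    - [0,-0.004,0,0,0,0]
    - [0,-0.004,0,0,0,0]
    - [0,-0.003,0,0,0,0]
    - [0,0,0,0,0,0]

```text
t: 6.7
tool_pos: [533.3, -87.9, 47.6]
ee_rot: [3.139, 0.0, -1.567]
contact_force: [-6.3, 0.4, 10.2]
finger_gap: 0.153
```

Emit:
drive_tool:
  deltas:
    - [0,-0.002,0,0,0,0]
    - [0,0,0,0,0,0]

```text
t: 6.9
tool_pos: [534.9, -87.9, 47.6]
ee_rot: [3.139, 0.001, -1.567]
contact_force: [-8.0, -0.8, 13.5]
finger_gap: 0.153
```

Emit:
drive_tool:
  deltas:
    - [0,-0.0015,0,0,0,0]
    - [0,0,0,0,0,0]

```text
t: 7.1
tool_pos: [536.3, -87.9, 47.6]
ee_rot: [3.139, 0.001, -1.567]
contact_force: [-9.4, 0.7, 13.4]
finger_gap: 0.153
```

```bash
python3 - <<'E'
from h import *
print(manip.observe()['torque'])
s=snap('side','side4');cv2.imwrite('pics/c7.png',cv2.resize(s['pixels'][200:400,180:450,::-1],None,fx=2.9,fy=2.9))
E
```

```text
[0.15541521 1.71363996 0.04273194]
```

View pics/c7.png

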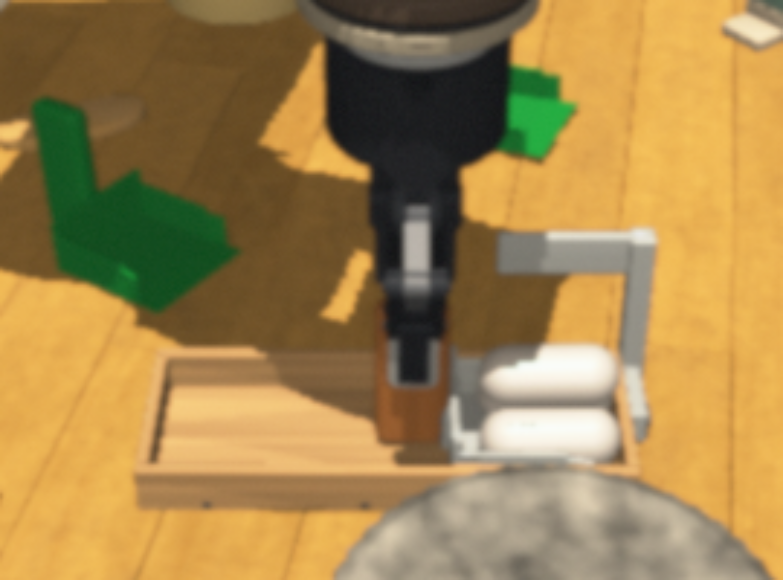

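Emit:
drive_tool:
  deltas:
    - [0,-0.001,0,0,0,0]
    - [0,0,0,0,0,0]

```text
t: 7.35
tool_pos: [537.2, -87.9, 47.6]
ee_rot: [3.139, 0.001, -1.567]
contact_force: [-8.9, -0.3, 14.6]
finger_gap: 0.151
```

Emit:
drive_tool:
  deltas:
    - [0,-0.001,0,0,0,0]
    - [0,0,0,0,0,0]

```text
t: 7.55
tool_pos: [538.2, -87.9, 47.6]
ee_rot: [3.139, 0.001, -1.567]
contact_force: [-8.8, -0.4, 15.0]
finger_gap: 0.156
```

Emit:
drive_tool:
  deltas:
    - [0,-0.001,0,0,0,0]
    - [0,0,0,0,0,0]

```text
t: 7.75
tool_pos: [539.2, -87.9, 47.6]
ee_rot: [3.139, 0.001, -1.567]
contact_force: [-10.1, 0.7, 14.4]
finger_gap: 0.154
```

Emit:
drive_tool:
  deltas:
    - [0,-0.001,0,0,0,0]
    - [0,0,0,0,0,0]

```text
t: 7.95
tool_pos: [539.4, -87.8, 47.6]
ee_rot: [3.137, 0.001, -1.567]
contact_force: [-14.6, -0.7, 20.6]
finger_gap: 0.153
```

Emit:
drive_tool:
  deltas:
    - [0,-0.001,0,0,0,0]
    - [0,0,0,0,0,0]

```text
t: 8.15
tool_pos: [539.4, -87.8, 47.6]
ee_rot: [3.135, 0.001, -1.567]
contact_force: [-20.4, -2.6, 26.1]
finger_gap: 0.152
```

Emit:
drive_tool:
  deltas:
    - [0,0.002,0,0,0,0]
    - [0,0.001,0,0,0,0]
    - [0,0,-0.001,0,0,0]
    - [0,0,-0.002,0,0,0]
    - [0,0,-0.003,0,0,0]
    - [0,0,-0.003,0,0,0]
    - [0,0,-0.003,0,0,0]
    - [0,0,-0.003,0,0,0]
    - [0,0,-0.003,0,0,0]
    - [0,0,0,0,0,0]

```text
t: 9.15
tool_pos: [539.4, -88.1, 65.9]
ee_rot: [3.141, 0.0, -1.567]
contact_force: [-7.5, -0.2, -4.7]
finger_gap: 0.154
```

```bash
python3 - <<'E'
from h import *
print(manip.observe()['torque'])
s=snap('side','side5');cv2.imwrite('pics/c8.png',cv2.resize(s['pixels'][200:400,180:450,::-1],None,fx=2.9,fy=2.9))
s=snap('top','top5');cv2.imwrite('pics/c9.png',cv2.resize(s['pixels'][140:310,300:480,::-1],None,fx=3.4,fy=3.4))
E
```

```text
[-0.16317601  1.49432006  0.05056859]
```

View pics/c8.png

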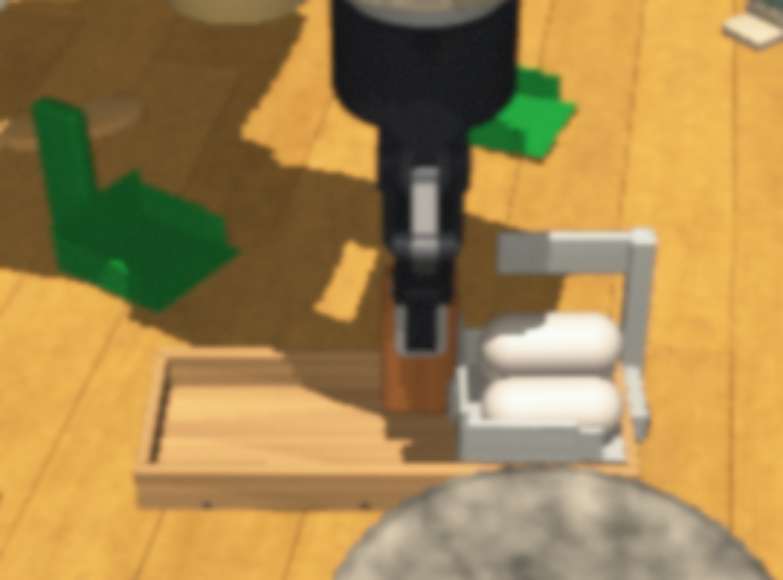

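View pics/c9.png

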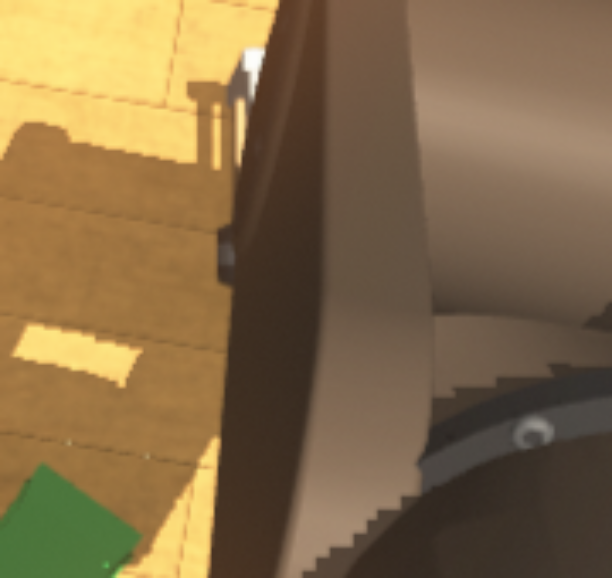

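Emit:
drive_tool:
  deltas:
    - [0,0.001,-0.002,0,0,0]
    - [0,0.002,-0.003,0,0,0]
    - [0,0.002,-0.003,0,0,0]
    - [0,0.002,-0.002,0,0,0]
    - [0,0.001,-0.0015,0,0,0]
    - [0,0,0,0,0,0]
    - [0,0,0,0,0,0]

```text
t: 9.95
tool_pos: [532.0, -88.2, 77.2]
ee_rot: [-3.141, -0.0, -1.567]
contact_force: [-0.6, 0.9, -4.6]
finger_gap: 0.15
```

```bash
python3 - <<'E'
from h import *
print(manip.observe()['torque'])
s=snap('side','side6');cv2.imwrite('pics/c10.png',cv2.resize(s['pixels'][200:400,180:450,::-1],None,fx=2.9,fy=2.9))
P=cloud(s);px=s['pixels'].astype(int)
w=(px.min(-1)>150)&(np.ptp(px,-1)<45)&(P[...,0]>540)&(P[...,0]<650)&(abs(P[...,1]+88)<50)&(P[...,2]>30)
q=P[w];print('rods',len(q),np.percentile(q,[2,98],axis=0))
v,u=np.mgrid[:480,:640]
for uu in range(365,400,5):
    c=np.nonzero(w[:,uu])[0];print(uu,[tuple(P[k,uu].round().astype(int)) for k in c[::3]])
E
```

```text
[-0.01221349  0.10532302  0.01191202]
rods 1738 [[ 551.32108327 -120.82048185   35.74818938]
 [ 637.49013018  -48.15099862   94.00932413]]
365 [(np.int64(593), np.int64(-47), np.int64(93)), (np.int64(593), np.int64(-50), np.int64(90)), (np.int64(591), np.int64(-87), np.int64(86)), (np.int64(590), np.int64(-92), np.int64(85)), (np.int64(590), np.int64(-98), np.int64(85)), (np.int64(590), np.int64(-100), np.int64(82)), (np.int64(590), np.int64(-100), np.int64(77)), (np.int64(590), np.int64(-101), np.int64(74)), (np.int64(590), np.int64(-106), np.int64(65)), (np.int64(590), np.int64(-109), np.int64(62)), (np.int64(590), np.int64(-112), np.int64(60)), (np.int64(590), np.int64(-115), np.int64(58)), (np.int64(590), np.int64(-119), np.int64(56))]
370 [(np.int64(599), np.int64(-50), np.int64(96)), (np.int64(599), np.int64(-52), np.int64(92)), (np.int64(597), np.int64(-90), np.int64(87)), (np.int64(596), np.int64(-94), np.int64(86)), (np.int64(596), np.int64(-97), np.int64(83)), (np.int64(597), np.int64(-97), np.int64(78)), (np.int64(596), np.int64(-101), np.int64(77)), (np.int64(597), np.int
[... 1678 characters left out ...]
4(615), np.int64(-96), np.int64(84)), (np.int64(615), np.int64(-97), np.int64(80)), (np.int64(615), np.int64(-100), np.int64(77)), (np.int64(616), np.int64(-103), np.int64(62)), (np.int64(615), np.int64(-109), np.int64(62)), (np.int64(615), np.int64(-113), np.int64(61)), (np.int64(615), np.int64(-113), np.int64(56)), (np.int64(615), np.int64(-115), np.int64(53)), (np.int64(617), np.int64(-114), np.int64(35)), (np.int64(616), np.int64(-119), np.int64(34))]
390 [(np.int64(626), np.int64(-49), np.int64(94)), (np.int64(626), np.int64(-51), np.int64(92)), (np.int64(623), np.int64(-119), np.int64(36))]
395 [(np.int64(633), np.int64(-46), np.int64(93)), (np.int64(632), np.int64(-51), np.int64(91))]
```

View pics/c10.png

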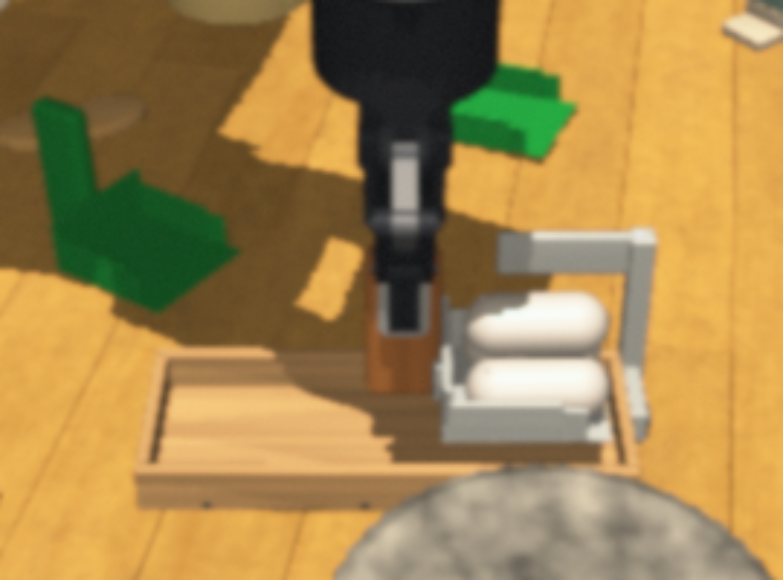

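Emit:
drive_tool:
  deltas:
    - [-0.002,0,0,0,0,0]
    - [-0.003,0,0,0,0,0]
    - [-0.003,0,0,0,0,0]
    - [-0.003,0,0,0,0,0]
    - [-0.003,0,0,0,0,0]
    - [-0.003,0,0,0,0,0]
    - [-0.003,0,0,0,0,0]
    - [-0.003,0,0,0,0,0]
    - [-0.003,0,0,0,0,0]
    - [-0.003,0,0,0,0,0]
    - [-0.003,0,0,0,0,0]
    - [-0.003,0,0,0,0,0]

```text
t: 11.2
tool_pos: [531.7, -52.9, 77.1]
ee_rot: [3.142, 0.0, -1.567]
contact_force: [-0.1, -0.9, -3.7]
finger_gap: 0.15
```

```bash
python3 - <<'E'
from h import *
print(manip.observe()['torque'])
s=snap('side','side7');cv2.imwrite('pics/c11.png',cv2.resize(s['pixels'][200:400,180:450,::-1],None,fx=2.9,fy=2.9))
E
```

```text
[-0.00954539  0.14199519 -0.01012385]
```

View pics/c11.png

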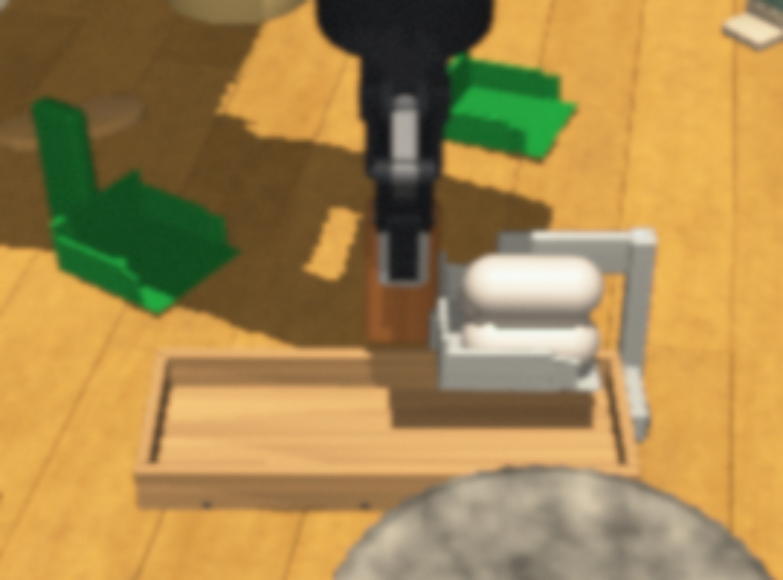

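The top rod, near (530,285) in the crop, is against the bar and rolling over the right-hand rod. I'll continue slowly.

Emit:
drive_tool:
  deltas:
    - [-0.003,0,0,0,0,0]
    - [-0.003,0,0,0,0,0]
    - [-0.003,0,0,0,0,0]
    - [-0.003,0,0,0,0,0]
    - [-0.003,0,0,0,0,0]
    - [-0.003,0,0,0,0,0]

```text
t: 11.85
tool_pos: [531.7, -34.9, 77.1]
ee_rot: [-3.142, -0.0, -1.567]
contact_force: [-0.0, 0.5, -3.5]
finger_gap: 0.155
```

```bash
python3 - <<'E'
from h import *
print(manip.observe()['torque'])
s=snap('side','side8');cv2.imwrite('pics/c12.png',cv2.resize(s['pixels'][200:400,180:450,::-1],None,fx=2.9,fy=2.9))
E
```

```text
[0.01171131 0.10709922 0.01612855]
```

View pics/c12.png

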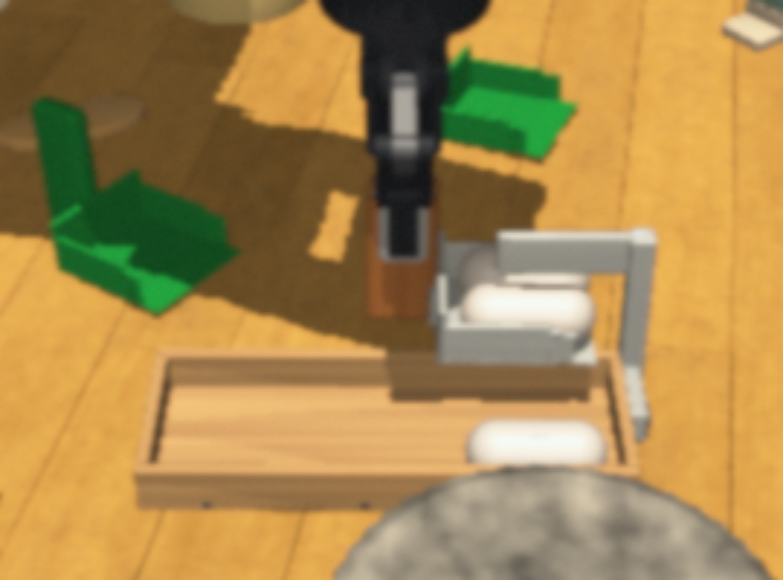

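Emit:
drive_tool:
  deltas:
    - [-0.004,0,0,0,0,0]
    - [-0.007,0,0,0,0,0]
    - [-0.008,0,0,0,0,0]
    - [-0.008,0,0,0,0,0]
    - [-0.008,0,0,0,0,0]
    - [-0.008,0,0,0,0,0]
    - [-0.008,0,0,0,0,0]
    - [-0.008,0,0,0,0,0]
    - [-0.008,0,0,0,0,0]
    - [-0.006,0,0,0,0,0]
    - [-0.003,0,0,0,0,0]
    - [0,0,0,0,0,0]

```text
t: 13.1
tool_pos: [531.4, 41.2, 77.1]
ee_rot: [-3.142, -0.0, -1.567]
contact_force: [0.1, 0.3, -3.2]
finger_gap: 0.154
```

Emit:
drive_tool:
  deltas:
    - [0,0,0.003,0,0,0]
    - [0,0,0.004,0,0,0]
    - [0,0,0.005,0,0,0]
    - [0,0,0.005,0,0,0]
    - [0,0,0.005,0,0,0]
    - [0,0,0.004,0,0,0]
    - [0,0,0.003,0,0,0]
    - [0,0,0.001,0,0,0]
    - [0,0,0.001,0,0,0]
    - [0,0,0,0,0,0]

```text
t: 14.1
tool_pos: [531.4, 40.8, 46.1]
ee_rot: [-3.142, 0.0, -1.567]
contact_force: [-0.2, -0.4, -4.0]
finger_gap: 0.153
```

Emit:
drive_tool:
  deltas:
    - [0,0,0.001,0,0,0]
    - [0,0,0.001,0,0,0]
    - [0,0,0,0,0,0]

```text
t: 14.4
tool_pos: [531.5, 40.8, 44.2]
ee_rot: [-3.141, 0.0, -1.567]
contact_force: [-1.9, 1.0, 1.6]
finger_gap: 0.153
```

```bash
python3 - <<'E'
from h import *
print(manip.observe()['torque'])
s=snap('side','side9');cv2.imwrite('pics/c13.png',cv2.resize(s['pixels'][160:400,180:450,::-1],None,fx=2.5,fy=2.5))
E
```

```text
[0.01802526 0.02244146 0.03971649]
```

View pics/c13.png

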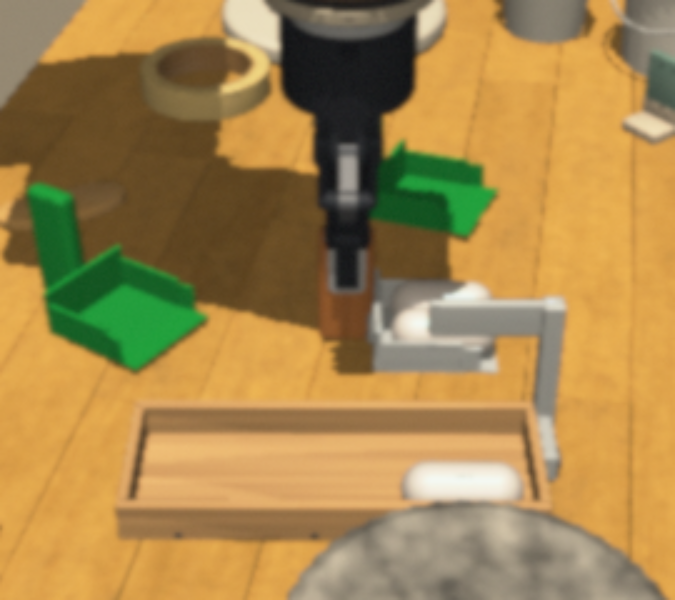

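Emit:
drive_tool:
  deltas:
    - [0,0,0.0003,0,0,0]
    - [0,0,0,0,0,0]

```text
t: 14.65
tool_pos: [531.4, 40.8, 44.0]
ee_rot: [-3.141, 0.0, -1.567]
contact_force: [-3.4, -0.5, 4.6]
finger_gap: 0.156
```

Emit:
drive_tool:
  deltas:
    - [0,0,0,0,0,0]
    - [0,0,0,0,0,0]
    - [0,0,0,0,0,0]
    - [0,0,0,0,0,0]
    - [0,0,0,0,0,0]
    - [0,0,0,0,0,0]
  jaw: 0.05

```text
t: 15.25
tool_pos: [531.4, 40.8, 43.8]
ee_rot: [-3.142, -0.0, -1.567]
contact_force: [0.2, 1.2, -0.5]
finger_gap: 0.589
```

Emit:
drive_tool:
  deltas:
    - [0,0,-0.005,0,0,0]
    - [0,0,-0.01,0,0,0]
    - [0,0,-0.02,0,0,0]
    - [0,0,-0.03,0,0,0]
    - [0,0,-0.04,0,0,0]
    - [0,0.02,-0.04,0,0,0]
    - [0,0.04,-0.03,0,0,0]
    - [0,0.03,-0.01,0,0,0]
    - [0,0,0,0,0,0]
    - [0,0,0,0,0,0]

```text
t: 16.25
tool_pos: [441.5, 40.5, 230.0]
ee_rot: [-3.139, 0.0, -1.567]
contact_force: [0.5, -0.4, -0.3]
finger_gap: 0.587
```

```bash
python3 - <<'E'
from h import *
s=snap('side','side10');cv2.imwrite('pics/c14.png',cv2.resize(s['pixels'][160:400,180:450,::-1],None,fx=2.5,fy=2.5))
P=cloud(s);x,y,z=P[...,0],P[...,1],P[...,2]
m=(abs(x-531)<25)&(abs(y-41)<25)&(z>74)&(z<95);print('handle',P[m].mean(0),np.percentile(P[m],[2,98],axis=0))
s=snap('top','top10');cv2.imwrite('pics/c15.png',cv2.resize(s['pixels'][140:310,250:430,::-1],None,fx=3.4,fy=3.4))
P=cloud(s);x,y,z=P[...,0],P[...,1],P[...,2]
m=(x>555)&(x<630)&(abs(y-41)<32)&(z>16)
print(P[m].shape,np.percentile(P[m],[2,98],axis=0) if m.any() else '')
E
```

```text
handle [531.20667406  37.95926341  78.67502885] [[516.15453692  32.81191333  74.34162674]
 [546.95288133  45.19764193  81.81323795]]
(1048, 3) [[558.39975206  14.12010253  18.7362861 ]
 [616.75147756  72.65926086  32.85628356]]
```

View pics/c14.png

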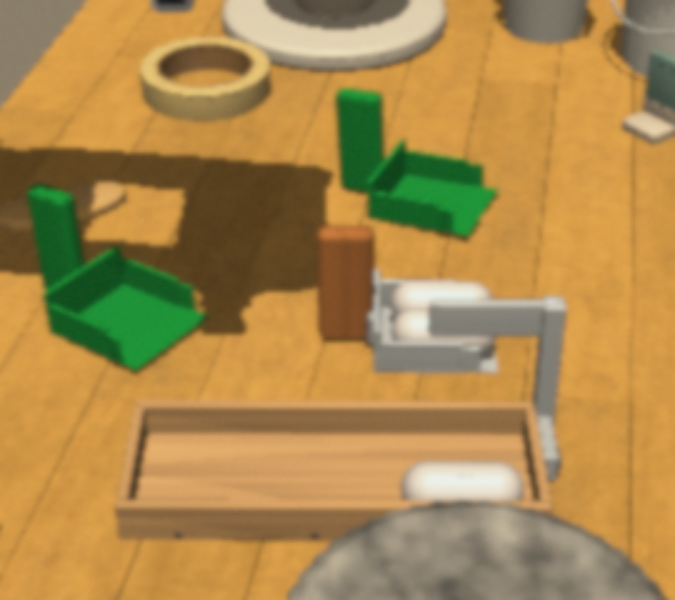

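View pics/c15.png

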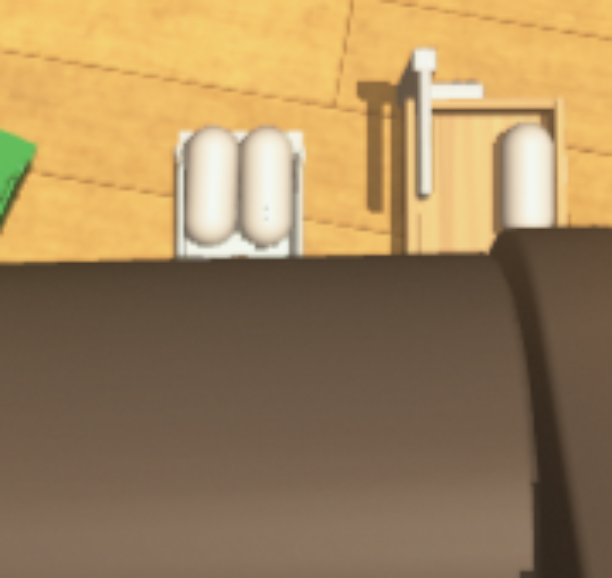

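```bash
python3 -c "
from workcell import sign_off
print(sign_off())"
```

```text
the job is handed in; nothing more can be done
None
```

I finished the task and handed it in at about 16.4 s of the 42 s allowed; sign-off reports no verdict.

- **Scooping:** I gripped the handle, slid the scoop under the heap until its lip met the bin's end, and lifted it level. The side view showed all three rods aboard, the third on top.
- **Striking:** I backed off about 8 mm and raised the underside to about 34 mm. Then I carried it slowly sideways under the bar, which rolled the top rod back into the bin.
- **Placing:** I set the scoop on the table about 129 mm to the bar's side of the bin's middle line and about 53 mm along it. Then I let go and backed the arm away.

**Last checks:** The final pictures showed the scoop upright, with its handle top at about 81 mm, which matches standing flat on the table. Two rods lay side by side on its floor, with tops at about 31–33 mm by depth against the 30 mm expected. The third rod lay on the bin floor by the right wall. The gripper was clear and the force reading was near zero. The two cameras disagreed by 1–2 mm in places, which is within the stated calibration. No check failed.

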